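Put the blue microscope lens back in its storage slot

ROBOT

A 6-joint arm with a two-finger parallel gripper is mounted at the origin on the work surface. World frame = base frame: x ahead of the robot, y to its left, z up, the work surface at z = 0. Lengths are in m, angles in rad, forces in N, time in s.
With the tool pointing down it reaches from about 0.3 to 0.85 m from the base axis. Payload 5.4 kg.
Tool frame: the origin (TCP) lies midway between the tips of the shut fingers; the grasp point (between the pads) lies 19 mm behind it; z points along the fingers, y is the direction in which the jaws open and shut (so a half turn about z gives the same grasp; the last joint's range is limited). The gripper opens to 85 mm and grips with 20 to 120 N. Pads are 22 mm wide; open, the fingers measure 114 mm over their backs; the gripper's body (76 mm by 85 mm) begins 54 mm behind the grasp point. The pads swing forward as they close: fully open they stand 13 mm farther back than shut.
Start: joints at [1.108, 0.158, 1.597, -0, 1.386, -0.21], TCP at [0.144, 0.557, 0.231] pointing down, gripper open.
Joint ranges: [-2.91, 2.91], [-0.94, 2.29], [0.18, 2.7], [-1.29, 4.43], [0.17, 2.64], [-3, 3]. Speed limits (rad/s): [2.57, 2.57, 3.14, 3.14, 3.14, 3.14].

INTERFACE

Orientations are given as [roll, pitch, yaw] about the fixed x, y, z axes, in that order (R = Rz(yaw) Ry(pitch) Rx(roll)).
In Python, from cell import ctrl gives the robot as it stands.
- The arm moves only by the tool jog_arm, never from a script. Its argument "targets" is one flat list of numbers, 6 for each row, row after row: the shift along the tool's x, y, z in cm, then the turn, a rotation vector about the tool's x, y, z in rad. A call has 1 to 20 rows; each row shifts and turns the commanded pose from where the row before left it, along the tool's axes as they then stand; what a row does not reach is not made up. A row lasts 1/8 s, in which the tool goes at most 62.5 mm and 10.7 degrees, less where a joint would pass 70% of its speed; a pose out of reach is approached as far as the arm can. A call is refused whole if a number of a shift passes 6.25 or a number of a turn 0.188, either way. A call with a gripper value outside its range is refused whole. "hand" is the finger opening in cm, from 0 to 8.54, set as the call begins (left out, the last holds). The fingers move at their own pace and stop on an object; "newtons" is the grip in N (left out, the last holds). Time passes only in rows, so rows that do not move let the fingers close. It gives the time, the measured TCP pose, the force and the opening at its end, in the units of the state.
- ctrl.get_obs(): the state, without advancing time (a new reading comes with each control period).
- ctrl.get_image(name): name is "scene" or "top" or "wrist"; returns (picture, depth): 384x512x3 uint8, red, green, blue; 384x512 float32, m along the optical axis (not along the pixel's ray), 0 where there is no reading.
- ctrl.camera_params(name): a dict with "fx", "fy", "cx", "cy" (pixels), "position" and "attitude" of the camera in the world. Camera axes: x right, y up, looking along -z (the intrinsics and any distortion apply to the point x, -y, -z); pixel columns grow to the right and rows downward; lengths in m; the calibration is good to about 2 mm. The wrist camera is an equidistant fisheye: a pixel r from the principal point sees the ray r / f radians off the axis. A picture is of the moment at which its call begins: read the wrist's pose just before it. camera_params takes no time and is no camera call; for the wrist camera it gives the pose at the moment of the call.
- ctrl.sign_off(): hands the job in, once; it reports no verdict.
The state is a dict: "time": time; "joint_pos": joint angles; "qvel": joint speeds; "joint_efforts": joint torques, N m; "eef_pos": TCP position; "tcp_rot": TCP orientation; "ft_force": force on the tool from outside, world axes, zero at the start; "ft_torque": the same for the moment, N m; "finger_gap": finger opening in m.
Only numpy, scipy, OpenCV 4.12 (cv2) and the standard library are available. Lean on these libraries where they do the work, as an engineer would, in place of code of your own. Each camera call takes 0.05 s, during which the arm holds its last target. There are 200 camera calls.

TASK

The blue-banded microscope objective standing on the bench mat is finished with: put it back in the lens rack, in the empty slot with the blue label. Set it down upright on the slot's floor without dropping it, let go and back away, and leave the yellow lens on the mat and the red lens in the rack as they are.

Things in the scene. Friction and masses are not known exactly. Their poses are not given: they have to be found in the camera images.
- lens_blue: Microscope objective lens with blue cone and band, standing on the grey mat in front of the rack. Round, stands nose up, 76 mm tall, 0.16 kg: black base cap 38 mm across up to 14 mm, bare metal barrel 32 mm across from 14 to 56 mm (grip about 42 mm up), cone in its colour from 56 to 66 mm, steel tip 21 to 14 mm across. Origin: centre of its underside; z up its axis.
- slot_blue: Blue-labelled tray in a rack of four in a row along its y, 71 mm apart, order varies. Square well 60 x 60 mm inside, 5 mm walls. Origin: centre of the well, on the tray's underside, 8 mm above the bench; well floor 4 mm and wall tops 19 mm above the origin. z up; -x faces the front ledge (22 mm wide, wall height) with the blue label on top; blue strips on front and rear faces. Fixed.
- lens_yellow: Bystander, yellow cone, standing on the mat. Same shape and size as the blue one, origin at the centre of its underside. A white slide box, 87 x 34 x 33 mm tall, lies in the same row on the mat; the blue lens, yellow lens and box are 100 mm or more apart, centre to centre.
- lens_red: Bystander, red cone, standing in the rack's red slot, perhaps next to the blue slot. Same shape and size as the blue one, origin at the centre of its underside. The yellow, green and blue slots are empty.

How it is judged:
By the outcome, as a careful person would: the job done as asked, in the order asked, and still so for the second after the job is handed in, with the robot touching nothing.
It also fails if it takes over 32 s, if anything falls off the work surface, if the arm or the gripper's body presses on something with over 40 N, if the wrist force passes 120 N, or if a joint passes its speed limit or range.

## Working session

There is one attempt and no reset: what is moved stays moved. The work goes in short steps, Python scripts to look and compute and a tool call to move; the robot and the scene stay as the last step left them, time stands still between calls to the robot, and variables do not carry over. Pictures are saved under pics/ and viewed, about 8 in all and at most 12, crops included, and the job is handed in when it is done.

Besides the shell and the picture viewer there is one more tool, called after "Request:" as name(argument=value, ...) on one line, values as JSON. jog_arm: Moves the arm, as the interface text tells. Its arguments: {"type":"object","properties":{"targets":{"type":"array","items":{"type":"number"}},"hand":{"type":"number"},"newtons":{"type":"number"}},"required":["targets"]}

```bash
mkdir -p pics; cat > h.py <<'E'
import numpy as np,cv2
from cell import ctrl
from scipy.spatial.transform import Rotation as R
def snap(n,f):
    p=ctrl.camera_params(n); im,d=ctrl.get_image(n)
    np.savez(f'pics/{f}.npz',im=im,d=d,pos=p['position'],att=p['attitude'],k=[p['fx'],p['fy'],p['cx'],p['cy']])
    cv2.imwrite(f'pics/{f}.png',im[:,:,::-1]); return p,im,d
def rot(a):
    a=np.array(a,float)
    return a if a.shape==(3,3) else R.from_euler('xyz',a).as_matrix()
def w(f,u,v,z=None):
    """pixel -> world; with depth or on plane z (pinhole)"""
    s=np.load(f'pics/{f}.npz');fx,fy,cx,cy=s['k'];u=np.asarray(u,float);v=np.asarray(v,float)
    r=np.stack([(u-cx)/fx,-(v-cy)/fy,-np.ones_like(u)],-1)@rot(s['att']).T
    if z is None: t=s['d'][v.astype(int),u.astype(int)][...,None]
    else: t=((z-s['pos'][2])/r[...,2])[...,None]
    return s['pos']+r*t
E
python3 - <<'E'
from h import *
for n in ['top','scene']: 
    p,im,d=snap(n,n+'0'); print(n,p)
a=cv2.imread('pics/top0.png');print(ctrl.get_obs())
E
```

```text
top {'fx': 383.36959099924917, 'fy': 383.36959099924917, 'cx': 257.1245735305205, 'cy': 194.3133571740352, 'position': array([0.49724988, 0.01049531, 0.69988559]), 'attitude': array([ 0.09996074, -0.02741538, -1.57177958])}
scene {'fx': 361.54070171349645, 'fy': 361.54070171349645, 'cx': 252.7140068176181, 'cy': 190.98177766110004, 'position': array([0.97113613, 0.13514033, 0.53243681]), 'attitude': array([ 0.73499162, -0.01667511,  1.86679887])}
{'time': 0.1, 'joint_pos': array([ 1.10793952e+00,  1.59023734e-01,  1.59816166e+00, -2.06251351e-05,
        1.38619978e+00, -2.10092910e-01]), 'qvel': array([ 1.73679552e-05, -7.81827414e-04, -3.35163006e-03,  1.58716488e-03,
        1.77358784e-03,  7.11831193e-04]), 'joint_efforts': array([-2.81233697e-04, -3.96988571e+01, -3.32337534e+01, -2.04968678e-04,
        4.25576422e-03,  3.90763194e-05]), 'eef_pos': array([0.14356002, 0.55620405, 0.23036646]), 'tcp_rot': array([-3.13983533e+00, -3.54007976e-04,  2.88883225e+00]), 'ft_force': array([-0.61347513, -0.13942639,  0.02587239]), 'ft_torque': array([ 0.01185216, -0.07751065,  0.0235688 ]), 'finger_gap': 0.08542640180171596}
```

View pics/top0.png

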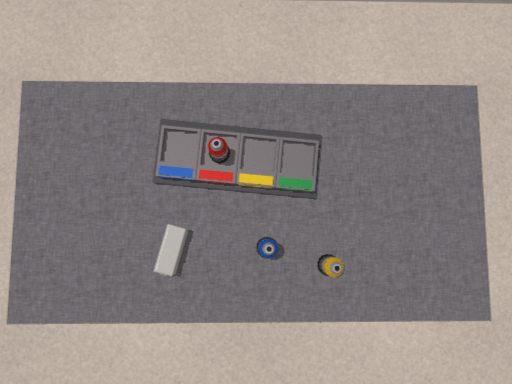

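View pics/scene0.png

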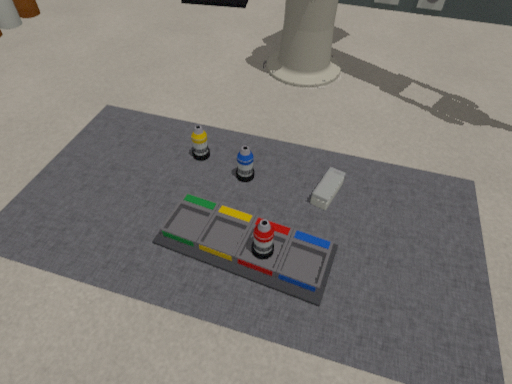

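The top view shows the rack with the blue slot at its left end (well around 181,147), red lens at about (218,148), blue lens tip at about (268,249), yellow at (336,268), and the box at (171,250). The scene view agrees. I'll enlarge it to read pixels more closely.

```bash
python3 - <<'E'
import cv2
a=cv2.imread('pics/top0.png')[115:285,145:355]
cv2.imwrite('pics/top0c.png',cv2.resize(a[:,:200],None,fx=3.5,fy=3.5,interpolation=cv2.INTER_CUBIC))
E
```

```text
(no output)
```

View pics/top0c.png

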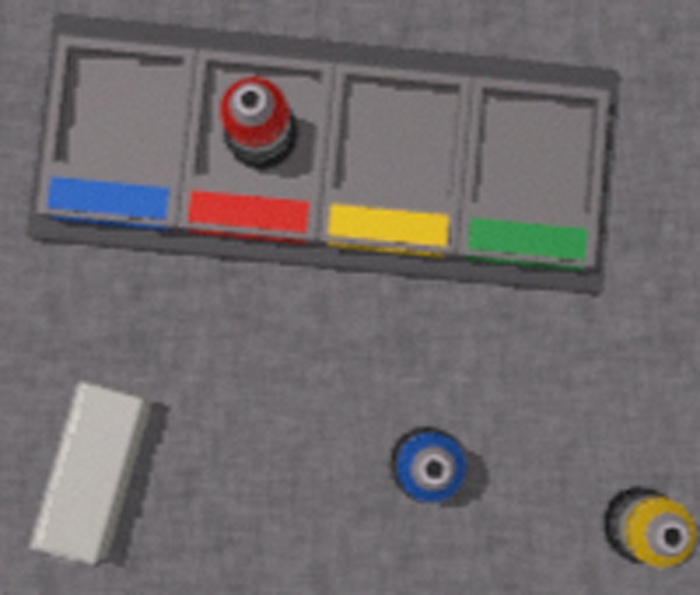

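```bash
python3 - <<'E'
from h import *
np.set_printoptions(precision=4,suppress=True)
f=lambda x,y:(145+(np.array(x)+.5)/3.5-.5,115+(np.array(y)+.5)/3.5-.5)
u,v=f([433,671,250],[468,536,99])
print('tips',w('top0',u[:2],v[:2],.076),w('top0',u[2:],v[2:],.088))
L=w('top0',*f([108,248,388,527],[199,212.5,226,241]),.027);print('labels',L)
d=L[0]-L[3];print(np.linalg.norm(d)/3,'yaw',np.arctan2(-d[0],d[1]))
print('well corners',w('top0',*f([67,185],[48,55]),.027))
print('label corners',w('top0',*f([50,168,168,47],[178,187,219,207]),.027))
print('box',w('top0',*f([80,145,100,32],[383,402,565,548]),.033))
s=np.load('pics/top0.npz')
P=w('top0',*f([110,120,350,270],[120,350,350,400]));print('depth floor/mat',P)
# blue lens barrel from scene depth cloud
V,U=np.mgrid[225:275,245:290]; Q=w('top0',U.ravel(),V.ravel());Q=Q[Q[:,2]>.03];print('lens cloud',Q.mean(0),Q[:,2].max(),Q.min(0),Q.max(0))
V,U=np.mgrid[140:190,230:262]; Q=w('scene0',U.ravel(),V.ravel());q=Q[(Q[:,2]>.02)&(Q[:,2]<.05)]
from scipy.optimize import least_squares
for a,b,r in((.018,.05,.016),):
  q=Q[(Q[:,2]>a)&(Q[:,2]<b)]
  print('scene fit',least_squares(lambda c:np.hypot(q[:,0]-c[0],q[:,1]-c[1])-r,q.mean(0)[:2],loss='soft_l1',f_scale=.001).x,len(q),Q[:,2].max())
s=np.load('pics/scene0.npz')
E
```

```text
tips [[ 0.4722 -0.0247  0.076 ]
 [ 0.4409 -0.1345  0.076 ]] [[0.6423 0.0602 0.088 ]]
labels [[ 0.605   0.136   0.027 ]
 [ 0.5983  0.0656  0.027 ]
 [ 0.5916 -0.0052  0.027 ]
 [ 0.5841 -0.0757  0.027 ]]
0.07090812953565707 yaw -0.09795871095063831
well corners [[0.6827 0.1584 0.027 ]
 [0.6794 0.0984 0.027 ]]
label corners [[0.6156 0.1654 0.027 ]
 [0.6112 0.106  0.027 ]
 [0.5949 0.1058 0.027 ]
 [0.6008 0.1665 0.027 ]]
box [[0.5123 0.1468 0.033 ]
 [0.503  0.1148 0.033 ]
 [0.424  0.1352 0.033 ]
 [0.4323 0.1682 0.033 ]]
depth floor/mat [[ 0.6488  0.1387  0.0119]
 [ 0.5301  0.1333  0.0001]
 [ 0.5302  0.0141 -0.0021]
 [ 0.5042  0.0555 -0.0002]]
lens cloud [ 0.4725 -0.0243  0.077 ] 0.6998855870299462 [ 0.4552 -0.0406  0.032 ] [0.4972 0.0105 0.6999]
scene fit [ 0.4718 -0.0255] 174 0.5324368120261437
```

Request:
jog_arm(targets=[-3.86,-4.0,0.75,0,0,0,-3.86,-4.0,0.75,0,0,0,-3.86,-4.0,0.75,0,0,0,-3.86,-4.0,0.75,0,0,0,-3.86,-4.0,0.75,0,0,0,-3.86,-4.0,0.75,0,0,0,-3.86,-4.0,0.75,0,0,0,-3.86,-4.0,0.75,0,0,0,-3.86,-4.0,0.75,0,0,0,-3.86,-4.0,0.75,0,0,0,-3.86,-4.0,0.75,0,0,0,-3.86,-4.0,0.75,0,0,0,0,0,0,0,0,0.177,0,0,0,0,0,0.177,0,0,0,0,0,0.177,0,0,0,0,0,0.177,0,0,0,0,0,0.177,0,0,0,0,0,0.177,0,0,0,0,0,0.177,0,0,0,0,0,0.177], hand=8.54)

```text
time: 2.6
eef_pos: [0.4719, -0.0238, 0.1409]
tcp_rot: [-3.141, -0.0, 1.467]
ft_force: [-1.1, 0.3, -0.1]
finger_gap: 0.0853
```

```bash
python3 - <<'E'
from h import *
p,im,d=snap('wrist','wr1');print(p);o=ctrl.get_obs();print(o['time'],o['eef_pos'],o['tcp_rot'],o['ft_force'])
cv2.imwrite('pics/wr1b.png',cv2.resize(im[:,:,::-1],None,fx=1.5,fy=1.5))
E
```

```text
{'fx': 297.3186396354542, 'fy': 297.3186396354542, 'cx': 252.81121974714495, 'cy': 188.05240070685804, 'position': array([0.47963283, 0.05102806, 0.28350068]), 'attitude': array([-0.29411368, -0.0003315 , -0.10440124])}
2.65 [ 0.47187922 -0.02377783  0.14089735] [-3.14071804e+00 -1.82418284e-04  1.46181610e+00] [-0.23641009 -0.42344405 -0.30857967]
```

View pics/wr1b.png

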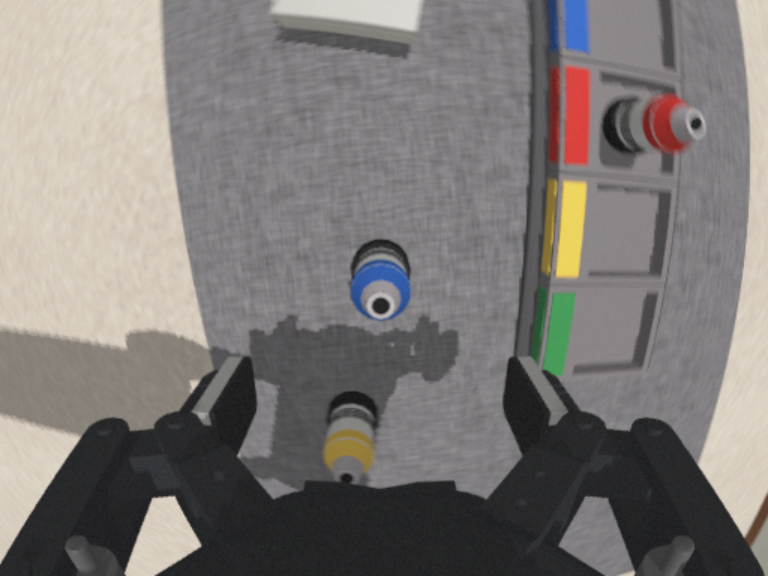

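The blue lens tip sits at about (380,306) in the enlarged wrist view. That projects to (0.472, -0.024), which agrees with the top and scene estimates. I'll descend and grip.

Request:
jog_arm(targets=[-0.07,0,3,0,0,0,0,0,3,0,0,0,0,0,2,0,0,0,0,0,2,0,0,0,0,0,1.3,0,0,0,0,0,0.6,0,0,0,0,0,0,0,0,0])

```text
time: 3.52
eef_pos: [0.4722, -0.0246, 0.0223]
tcp_rot: [-3.141, -0.0, 1.473]
ft_force: [-0.2, 1.2, 0.2]
finger_gap: 0.0854
```

Request:
jog_arm(targets=[0,0,0,0,0,0,0,0,0,0,0,0,0,0,0,0,0,0,0,0,0,0,0,0,0,0,0,0,0,0,0,0,0,0,0,0,0,0,0,0,0,0,0,0,0,0,0,0], hand=2.5, newtons=40)

```text
time: 4.53
eef_pos: [0.4725, -0.0247, 0.0228]
tcp_rot: [3.141, 0.0, 1.473]
ft_force: [-2.6, 0.5, 5.2]
finger_gap: 0.0313
```

Request:
jog_arm(targets=[0,0,-0.5,0,0,0,0,0,-1.5,0,0,0,0,0,-2,0,0,0,0,0,-2,0,0,0,0,0,-1.5,0,0,0,0,0,-0.5,0,0,0,0,0,0,0,0,0,0,0,0,0,0,0])

```text
time: 5.52
eef_pos: [0.4716, -0.0244, 0.1015]
tcp_rot: [-3.14, -0.0, 1.473]
ft_force: [0.2, 0.1, -2.1]
finger_gap: 0.0308
```

```bash
python3 - <<'E'
from h import *
snap('scene','sc2');p,im,d=snap('wrist','wr2');o=ctrl.get_obs();print(o['eef_pos'],o['ft_force'],o['finger_gap'])
a=cv2.resize(cv2.imread('pics/sc2.png')[60:280,150:350],(400,440),interpolation=cv2.INTER_CUBIC);b=cv2.resize(im[160:360,160:340,::-1],(396,440))
cv2.imwrite('pics/two.png',np.hstack([a,b]))
E
```

```text
[ 0.47162198 -0.02443224  0.10155178] [-0.63990533  0.10610534 -1.83881183] 0.030933413424417314
```

View pics/two.png

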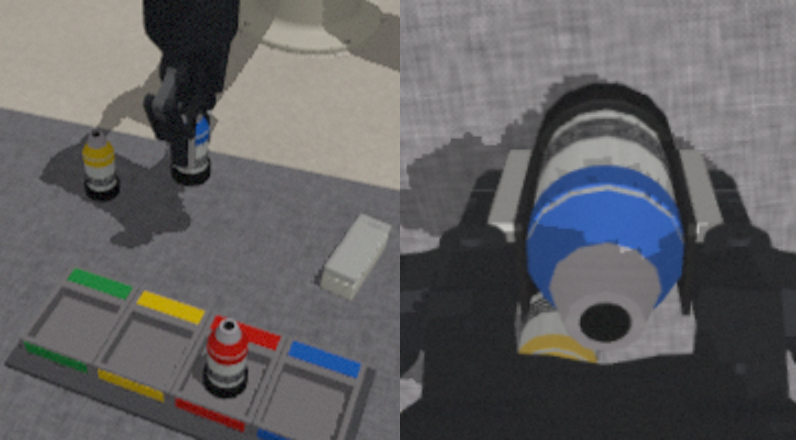

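The lens is held upright (about (190,150) in the left panel, and symmetric between the pads in the right panel). I'll raise it and carry it over the blue slot.

Request:
jog_arm(targets=[0,0,-1.5,0,0,0,0,0,-1.5,0,0,0,1.25,1.13,0,0,0,0,2.5,2.4,0,0,0,0,2.5,2.4,0,0,0,0,2.5,2.4,0,0,0,0,2.5,2.4,0,0,0,0,2.5,2.4,0,0,0,0,2.5,2.2,0,0,0,0,1.0,1.0,0,0,0,0,0,0,0,0,0,0,0,0,0,0,0,0])

```text
time: 7.12
eef_pos: [0.6512, 0.1312, 0.1319]
tcp_rot: [-3.141, 0.0, 1.473]
ft_force: [0.7, -0.0, -1.8]
finger_gap: 0.0313
```

```bash
python3 - <<'E'
from h import *
snap('top','top3');p,im,d=snap('wrist','wr3');o=ctrl.get_obs();print(o['time'],o['eef_pos'],o['tcp_rot'],o['ft_force'],o['finger_gap'],p)
cv2.imwrite('pics/wr3b.png',cv2.resize(im[:,:,::-1],None,fx=1.5,fy=1.5,interpolation=cv2.INTER_CUBIC))
E
```

```text
7.225 [0.65113245 0.1307941  0.13214754] [-3.14105374e+00  1.58987112e-04  1.47229696e+00] [-0.66910648 -0.08181425 -1.1414692 ] 0.0314624482058564 {'fx': 297.3186396354542, 'fy': 297.3186396354542, 'cx': 252.81121974714495, 'cy': 188.05240070685804, 'position': array([0.65844473, 0.20585857, 0.2746295 ]), 'attitude': array([-0.29448131, -0.00052255, -0.09880293])}
```

View pics/wr3b.png

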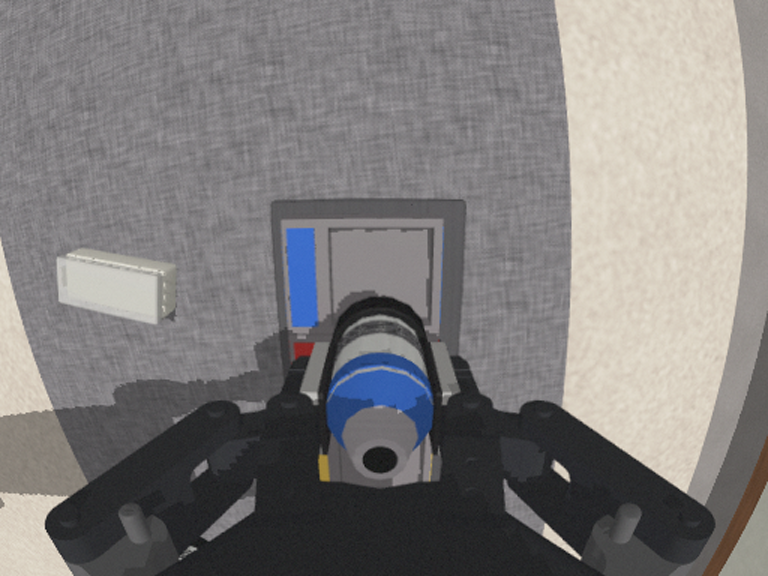

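The wrist view shows the blue well at about x 329–436, y 228–332 and the lens centred over it in x at 380. A quick fisheye check of the slot centre:

```bash
python3 - <<'E'
from h import *
s=np.load('pics/wr3.npz');f,_,cx,cy=s['k']
def ww(x,y,z):
    a=np.array([(x+.5)/1.5-.5-cx,(y+.5)/1.5-.5-cy]);r=np.hypot(*a);t=r/f
    c=np.array([a[0]/r*np.sin(t),-a[1]/r*np.sin(t),-np.cos(t)])@rot(s['att']).T
    return s['pos']+c*(z-s['pos'][2])/c[2]
p=[ww(x,y,.027) for x,y in((287,228),(314,228),(318,326),(290,326))]
L=np.mean(p,0);ax=np.array([np.cos(-.098),np.sin(-.098),0])
print('label',L.round(4),'slot',(L+.046*ax).round(4))
for q in((329,229),(441,222),(329,331)):print(ww(*q,.027).round(4))
print('lens tip',ww(380,459,.132-.0228+.076).round(4))
E
```

```text
label [0.6063 0.1379 0.027 ] slot [0.6521 0.1334 0.027 ]
[0.6259 0.1652 0.027 ]
[0.6892 0.1631 0.027 ]
[0.6177 0.1035 0.027 ]
lens tip [0.6513 0.1323 0.1852]
```

Request:
jog_arm(targets=[0.1,0.05,1,0,0,0,0,0,2,0,0,0,0,0,2,0,0,0,0,0,2,0,0,0,0,0,1,0,0,0,0,0,0.5,0,0,0,0,0,0.3,0,0,0,0,0,0,0,0,0,0,0,0,0,0,0])

```text
time: 8.35
eef_pos: [0.6527, 0.1321, 0.045]
tcp_rot: [3.14, -0.0, 1.473]
ft_force: [0.5, 0.3, -1.5]
finger_gap: 0.031
```

Request:
jog_arm(targets=[0,0,0.15,0,0,0,0,0,0.15,0,0,0,0,0,0.15,0,0,0,0,0,0.1,0,0,0,0,0,0.1,0,0,0,0,0,0,0,0,0,0,0,0,0,0,0])

```text
time: 9.22
eef_pos: [0.6522, 0.1321, 0.0379]
tcp_rot: [3.142, 0.0, 1.473]
ft_force: [-0.4, -0.4, -0.6]
finger_gap: 0.031
```

Request:
jog_arm(targets=[0,0,0.05,0,0,0,0,0,0.05,0,0,0,0,0,0.05,0,0,0,0,0,0,0,0,0,0,0,0,0,0,0])

```text
time: 9.85
eef_pos: [0.6522, 0.1321, 0.0363]
tcp_rot: [3.142, 0.0, 1.473]
ft_force: [-0.2, 0.0, -2.5]
finger_gap: 0.0309
```

Request:
jog_arm(targets=[0,0,0.05,0,0,0,0,0,0.05,0,0,0,0,0,0,0,0,0,0,0,0,0,0,0])

```text
time: 10.35
eef_pos: [0.6523, 0.1321, 0.0358]
tcp_rot: [3.141, 0.0, 1.473]
ft_force: [-2.1, 0.1, 5.1]
finger_gap: 0.0308
```

Request:
jog_arm(targets=[0,0,0,0,0,0,0,0,0,0,0,0,0,0,0,0,0,0,0,0,0,0,0,0,0,0,0,0,0,0,0,0,0,0,0,0], hand=7.0)

```text
time: 11.1
eef_pos: [0.6522, 0.132, 0.0353]
tcp_rot: [3.142, -0.0, 1.473]
ft_force: [-0.0, 0.4, -0.1]
finger_gap: 0.07
```

Request:
jog_arm(targets=[0,0,-0.5,0,0,0,0,0,-1.5,0,0,0,0,0,-3,0,0,0,0,0,-4,0,0,0,0,0,-4,0,0,0,0,0,-3,0,0,0,-4,-4,0,0,0,0,-5,-4,0,0,0,0,-5,-4,0,0,0,0,-4,-3,0,0,0,0,0,0,0,0,0,0,0,0,0,0,0,0])

```text
time: 12.6
eef_pos: [0.4881, -0.0302, 0.1965]
tcp_rot: [3.139, 0.0, 1.472]
ft_force: [-0.3, -0.0, -0.1]
finger_gap: 0.0703
```

```bash
python3 - <<'E'
from h import *
snap('scene','sc4');snap('top','top4');o=ctrl.get_obs();print(o['time'],o['eef_pos'],o['ft_force'],o['finger_gap'])
a=cv2.resize(cv2.imread('pics/sc4.png')[110:310,140:360],(440,400),interpolation=cv2.INTER_CUBIC);b=cv2.resize(cv2.imread('pics/top4.png')[110:290,140:300],(356,400),interpolation=cv2.INTER_CUBIC)
cv2.imwrite('pics/two4.png',np.hstack([a,b]))
E
```

```text
12.7 [ 0.48828559 -0.0296315   0.19597649] [ 0.08454701  0.18794197 -0.32222338] 0.07000415261892201
```

View pics/two4.png

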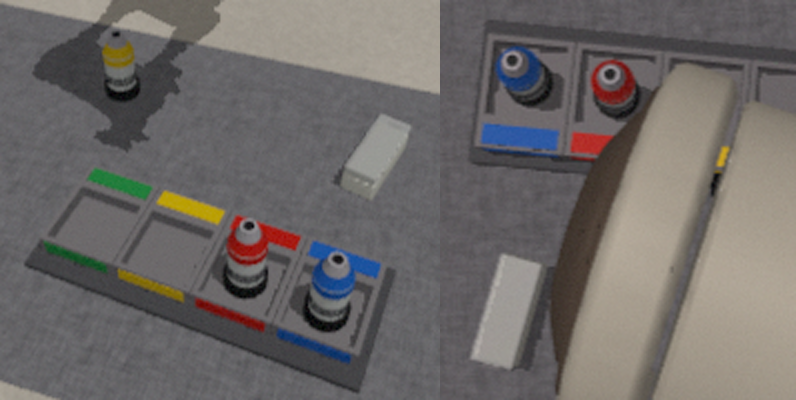

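The blue lens stands upright in the blue slot: at (330,290) in the left panel and (520,75) in the right. Red and yellow are still standing where they were, and the arm is clear.

```bash
python3 -c "
from cell import ctrl;print(ctrl.sign_off())"
```

```text
the job is handed in; nothing more can be done
None
```

The blue lens is back in the blue-labelled slot. I lowered it until the wrist force showed about 7 N of floor contact, then opened the gripper, backed away and handed in at about 12.7 s.

The last pictures show it upright and roughly centred in the slot. The red and yellow lenses and the slide box look undisturbed, and the gripper is clear with wrist force near zero. In the final top view the arm hid the yellow lens, so I checked that one only in the scene view. The cameras' estimates of the slot centre differed by about 2 mm, well inside the well's 11 mm of play on each side. No checks failed.

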